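# Clamp the ear plate with the swing strap and cam lever

### The arm

A 7-joint arm with a two-finger parallel gripper is mounted at the origin on a cart in front of the work surface, level with it; the furniture and walls round the work are solid. World frame = base frame: x ahead of the robot, y to its left, z up, the work surface at z = 0. Lengths are in m, angles in rad, forces in N, time in s.
With the tool pointing down it reaches from about 0.4 to 0.85 m from the base axis. Payload 4.5 kg.
Tool frame: the origin (TCP) lies at the very end of the fingers, on their centre line; the grasp point (between the pads) lies 19 mm behind it (r.grip_depth is the distance from the TCP to the grasp point, in m); z points along the fingers, x is the direction in which the jaws open and shut, and the axes are right-handed (so a half turn about z gives the same grasp; the last joint's range is limited). The gripper opens to 88 mm and grips with 3 to 60 N. Pads are 18 mm wide; open, the fingers measure 123 mm over their backs; the gripper's body (75 mm by 187 mm) begins 45 mm behind the grasp point.
Start: joints at [-1.233, 0.689, -0.195, 1.565, 0.157, 0.902, -0.215], TCP at [0.187, 0.596, 0.207] pointing down, gripper open.
Joint ranges: [-3.01, 3.01], [-0.46, 2.08], [-1.47, 1.51], [0.13, 2.56], [-1, 4.14], [0.04, 2.09], [-2.66, 2.66]. Speed limits (rad/s): [2.57, 2.57, 3.14, 3.14, 3.14, 3.14, 3.14].

### API

Orientations are given as a unit quaternion [x, y, z, w].
In Python, from plant import r gives the robot as it stands. The module is installed in compiled form; this text tells all that it offers.
- The arm moves only by the shell command python3 -m jog 'ROWS' [FORCE]. ROWS is JSON, a list of rows, each a list of 5 numbers: the shift along the tool's x, y, z in units of 1 m (1.0 is 1 m), then the turn about the tool's z in units of 360 degrees (1.0 is 360 degrees), then the closure, from 0 (fully open) to 1 (shut). In form: [[dx, dy, dz, yaw, fingers], ...]. A call has 1 to 20 rows; each row shifts and turns the commanded pose from where the row before left it, along the tool's axes as they then stand; what a row does not reach is not made up. A row lasts 1/10 s, in which the tool goes at most 50 mm and 8.59 degrees, less where a joint would pass 70% of its speed; a pose out of reach is approached as far as the arm can. A call with a number of a shift or a turn outside -1 to 1 is refused whole. A call with a gripper value outside its range is refused whole. The fingers move at their own pace and stop on an object; FORCE is the grip in N (left out, the last holds). Time passes only in rows, so rows that do not move let the fingers close. It gives the time, the measured TCP pose, the force and the opening at its end, in the units of the state.
- r.get_state(): the state, without advancing time (a new reading comes with each control period).
- r.snapshot(name): name is "scene" or "top" or "wrist"; returns the picture (400x640x3 uint8, red, green, blue); there is no depth.
- r.get_calibration(name): a dict with "mtx" (3x3 intrinsics, pixels), "R" (3x3) and "t" (3): a world point X has camera coordinates R X + t. Camera axes: x right, y down, z forward; pixel columns grow to the right and rows downward; lengths in m; the calibration is good to about 2 mm. A picture is of the moment at which its call begins: read the wrist's pose just before it. get_calibration takes no time and is no camera call; for the wrist camera it gives the pose at the moment of the call.
- r.finish_job(): hands the job in, once; it reports no verdict.
Trained networks look in the newest picture that a camera, given by its name, has taken for a name from the list of things; names that differ only in an ending like _2 or _b are one class to them, and where a whole thing is asked for, a point or a joint stands for the part that bears it (a point fixed in the world has none). Each returns a list of dicts, best first, with "score" (0 to 1); they miss things now and then, are a little off and sometimes report something else, mostly with a low value. They report only what shows in the picture. A call takes as long as a camera call.
- r.cut_out(thing, camera): "pixels" (400x640 bool, what is visible of it) and "rect" ([left, top, right, bottom] in pixels, round what is visible of it).
The state is a dict: "clock": time; "q": joint angles; "qd": joint speeds; "joint_torque": joint torques, N m; "tool_pos": TCP position; "eef_rot": TCP orientation; "contact_force": force on the tool from outside, world axes, zero at the start; "moment": the same for the moment, N m; "opening": opening from 0.0 (shut) to 1.0 (fully open).
Only numpy, scipy, OpenCV 4.12 (cv2) and the standard library are available. Lean on these libraries where they do the work, as an engineer would, in place of code of your own. Each camera call takes 0.05 s, during which the arm holds its last target.

### The job

Clamp the brown ear plate that lies in the jig with the dark base plate: push the jig's clamp strap round with the outside of a finger until it lies over the plate against its stop pin, then press its cam lever all the way down so that the foot holds the plate. Nothing needs picking up: leave the plate lying in its nest and do not shift or lift the things standing around, and take the hand away at the end.

Things in the scene. Friction and masses are not known exactly. Their poses are not given: they have to be found in the camera images.
- jig: clamping jig, fixed to the table: dark steel base plate 165x130x12 mm (x from -85 to +80 mm, y -65 to +65) with a nest of low rails (tops 18 mm above the table) and a pivot post. Origin on the table under the plate; +x points from the pivot post to the nest (roughly away from the robot), z up. A stop pin (12 mm thick, top 48 mm above the table) stands on its -y side
- nest (a point): middle of the nest, on the base plate's top (12 mm above the table): 80 mm from the pivot axis along the jig's +x
- strap_pivot (a point): on the strap's upright pivot axis, at the strap's mid-thickness (46 mm above the table; jig frame x = -55 mm, y = 0)
- strap (a joint): swing angle of the clamp strap about its upright pivot, rad: 0 = lying along the jig's +x over the ear plate, against the stop pin; grows counter-clockwise seen from above, so the parked strap (1.2 to 1.6) points to the jig's +y side. Limits 0 and 1.75. Turns stiffly (about 0.25 N m, 3 to 4 N near its end), stays where it is left, cannot be lifted
- strap_end (a point): middle of the strap's end face, 99 mm from the pivot axis, 46 mm above the table. The strap is a plain aluminium bar 28 mm wide, underside 40 mm and top 52 mm above the table; a screw head on the pivot reaches 60 mm, and the foot hangs under the strap, down to 20 to 28 mm above the table
- cam_lever (a joint): angle of the cam lever on top of the strap, rad: 0 = upright, growing as it tips outward (away from the pivot, in the strap's own upright plane) and down, to 1.5 = fully down, lying level beyond the strap's end. Starts at 0.55 to 0.9. Stiff (about 0.12 N m, 2 to 4 N at the grip) and stays where it is left
- lever_hinge (a point): the cam lever's level hinge axis, on the strap's centre line 80 mm from the pivot axis, 60 mm above the table; the hinge lies across the strap
- lever_end (a point): end of the cam lever's black grip, 62 mm from its hinge. The lever is 12 mm wide and 7 mm thick; its grip, 32 to 62 mm from the hinge, is 16 mm wide and 10 mm thick
- clamp_foot: round rubber foot (18 mm across) under the strap, 80 mm from the pivot axis; origin at the middle of its underside. The cam lever drives it down: about 2 to 5 mm above the ear plate at the start, pressing on it with about 7 N when the lever is fully down
- work_plate: rusty brown ear plate, 50x55x8 mm, lying loose in the jig's nest with 1.5 mm play (top 20 mm above the table); origin at the middle of its underside
- tip_tin: bystander, loose: open grey tin of contact tips, 62 mm across, 50 mm high, at the near right corner of the table; origin at the middle of its underside
- mig_pliers: bystander, loose: pliers with red grips, 190x61x14 mm, lying between the robot and the jig; origin at the middle of its underside
- gas_nozzle: bystander, loose: brass gas nozzle standing upright, 25 mm across, 56 mm high, on the right; origin at the middle of its underside
- magnet_big: bystander, loose: flat red arrow-shaped weld magnet, 85x85x14 mm, on the right; origin at the middle of its underside
- tee_piece: bystander, loose: dark steel tee bracket, 50x70x40 mm, right and beyond the toggle clamp; origin at the middle of its underside
- flat_bar: bystander, loose: rusty flat bar offcut, 30x140x6 mm, on the right; origin at the middle of its underside
- bush: bystander, loose: brown steel tube bush standing upright, 53 mm across, 48 mm high, at the far right of the table; origin at the middle of its underside
- spare_bolt: bystander, loose: hex bolt standing on its head on the jig's base plate, 19x22x38 mm, near the front right corner of the plate as seen along the plate's +x; origin at the middle of its underside
- spare_nut: bystander, loose: hex nut lying on the jig's base plate, 22x26x12 mm, right of the pivot post; origin at the middle of its underside

How it is judged:
By the outcome, as a careful person would: the job done as asked, in the order asked, and still so for the second after the job is handed in, with the robot touching nothing.
It also fails if it takes over 45 s, if anything falls off the work surface, if the arm or the gripper's body presses on something with over 40 N, if the wrist force passes 120 N, or if a joint passes its speed limit or range.

## Working session

There is one attempt and no reset: what is moved stays moved. The work goes in short steps, Python scripts to look and compute and a shell command to move; the robot and the scene stay as the last step left them, time stands still between calls to the robot, and variables do not carry over. Pictures are saved under pics/ and viewed, and the job is handed in when it is done.

```bash
mkdir -p pics; python3 - <<'E'
from plant import r
import cv2,numpy as np
s=r.get_state();print(s)
for n in ["scene","top"]:
    im=r.snapshot(n);cv2.imwrite(f"pics/{n}0.png",im[:,:,::-1])
    c=r.get_calibration(n);print(n,c)
    for t in ["jig","strap","cam_lever","work_plate","spare_bolt","spare_nut","gas_nozzle"]:
        for d in r.cut_out(t,n)[:2]:
            p=np.argwhere(d["pixels"]);print(t,round(d["score"],2),d["rect"],p.mean(0)[::-1].round(1),len(p))
print(r.get_state()["clock"])
E
```

```text
{'clock': 0.0, 'q': array([-1.23319775,  0.69000664, -0.19451551,  1.56634899,  0.15730955,
        0.90250485, -0.21511015]), 'qd': array([ 0.00088427, -0.00067424,  0.00100677, -0.00025032, -0.00027726,
       -0.0012876 , -0.00221134]), 'joint_torque': array([ 2.47464804e-04, -5.27551782e+01, -1.26680709e+00, -1.53431046e+01,
       -5.25758718e-02,  6.51512368e-03,  1.72191712e-04]), 'tool_pos': array([0.18681134, 0.59569442, 0.20639468]), 'eef_rot': array([ 8.05936604e-01,  5.92001108e-01, -7.11444035e-04,  6.10286191e-04]), 'contact_force': array([ 0.52361034, -0.55105802, -0.41596493]), 'moment': array([0.02060091, 0.0292847 , 0.0228002 ]), 'opening': 1.0026228269896498}
scene {'mtx': array([[388.34056288,   0.        , 324.26296508],
       [  0.        , 388.34056288, 197.93812523],
       [  0.        ,   0.        ,   1.        ]]), 'R': array([[ 0.73511926, -0.6776762 , -0.01883208],
       [-0.33613949, -0.34022748, -0.87821154],
       [ 0.58873586,  0.65192042, -0.47790151]]), 't': array([-0.38668259,  0.24331465,  0.71797981])}
jig 0.69 [290.9, 158.7, 357.1, 224.8] [3
[... 725 characters left out ...]
137 ],
       [-0.98900234, -0.00294717, -0.14787048],
       [ 0.14774511,  0.02603546, -0.98868273]]), 't': array([-0.04305279,  0.49200798,  1.11276811])}
jig 0.88 [244.7, 141.8, 318.3, 206.1] [283.5 174.1] 2218
jig 0.44 [309.3, 163.9, 314.5, 170.4] [311.  165.3] 24
strap 0.74 [242.6, 148.7, 285.9, 193.0] [264.5 172.3] 494
strap 0.72 [382.7, 223.3, 392.9, 232.3] [386.5 225.7] 65
work_plate 0.6 [280.7, 156.8, 302.0, 176.4] [291.3 165.7] 277
spare_bolt 0.62 [312.2, 161.5, 314.0, 170.4] [311.  165.2] 30
spare_nut 0.37 [393.4, 118.4, 412.8, 142.2] [402.4 130.4] 344
gas_nozzle 0.63 [243.9, 140.7, 322.0, 208.3] [284.  173.6] 2291
gas_nozzle 0.56 [381.0, 223.4, 393.9, 232.5] [386.1 225.6] 77
0.8
```

```bash
python3 - <<'E'
import cv2
a=cv2.imread("pics/top0.png");cv2.imwrite("pics/top0z.png",cv2.resize(a[120:225,225:345],None,fx=5,fy=5,interpolation=cv2.INTER_CUBIC))
a=cv2.imread("pics/scene0.png");cv2.imwrite("pics/scene0z.png",cv2.resize(a[145:235,270:380],None,fx=6,fy=6,interpolation=cv2.INTER_CUBIC))
E
```

```text
(no output)
```

View pics/top0.png

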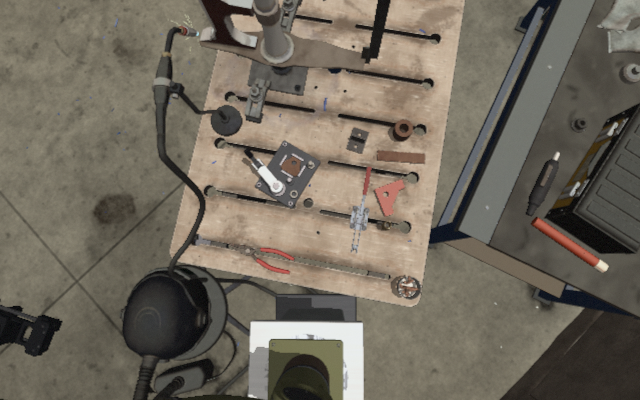

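View pics/scene0.png

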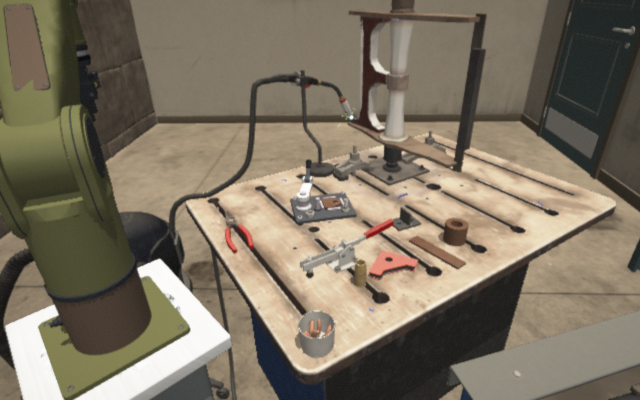

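```bash
ls pics
```

```text
scene0.png
scene0z.png
top0.png
top0z.png
```

View pics/top0z.png

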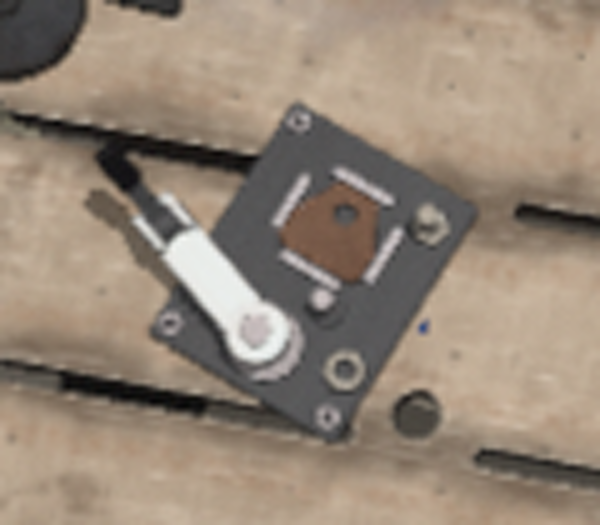

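View pics/scene0z.png

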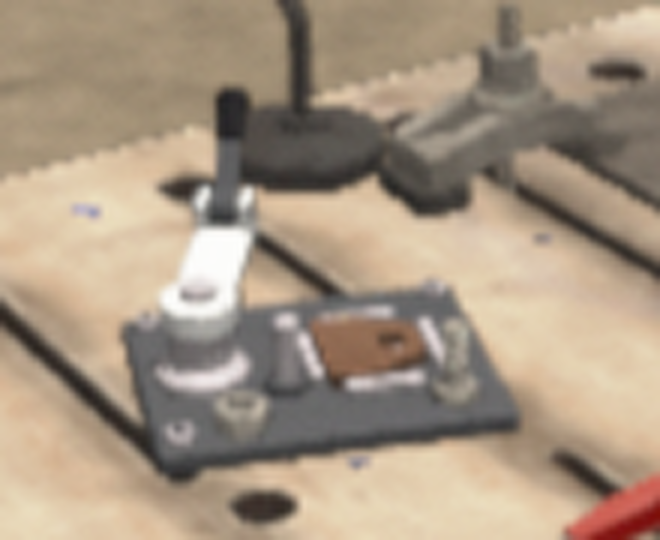

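```bash
cat > h.py <<'E'
import numpy as np
from plant import r
def unproj(n,px,z,c=None):
    c=c or r.get_calibration(n)
    d=c["R"].T@np.linalg.inv(c["mtx"])@np.array([px[0],px[1],1.]); o=-c["R"].T@c["t"]
    return o+d*(z-o[2])/d[2]
def proj(n,X,c=None):
    c=c or r.get_calibration(n)
    p=c["mtx"]@(c["R"]@np.asarray(X)+c["t"]); return p[:2]/p[2]
E
python3 - <<'E'
from h import *
from scipy.optimize import least_squares
Z=lambda x,y:(225+x/5-.4,120+y/5-.4)
S=lambda x,y:(270+x/6-.4,145+y/6-.4)
# jig corners: (80,65)=top? 
loc=[(80,65,12),(80,-65,12),(-85,-65,12),(-85,65,12),(-55,0,60)]
px=[Z(297,100),Z(478,208),Z(340,438),Z(152,332),Z(256,327)]
spx=[S(440,285),S(520,420),S(165,478),S(125,330),S(197,290)]
def W(p,l):
    c,s=np.cos(p[2]),np.sin(p[2]);l=np.array(l)/1e3
    return np.array([p[0]+c*l[0]-s*l[1],p[1]+s*l[0]+c*l[1],l[2]])
def f(p,both=1): 
    e=[proj("top",W(p,l))-q for l,q in zip(loc,px)]
    if both:e+=[proj("scene",W(p,l))-q for l,q in zip(loc,spx)]
    return np.ravel(e)
p0=[*unproj("top",Z(315,270),.012)[:2],-.6]
for b in (0,1):
    s=least_squares(f,p0,args=(b,));print(s.x,s.fun.round(1))
p=s.x
print("pivot",W(p,(-55,0,46)))
print("pin", unproj("top",Z(322,298),.048))
# strap angle: strap end mid top z=52
e=unproj("top",Z(165,238),.052);print("end",e)
pv=W(p,(-55,0,46));d=(e-pv)[:2];print("len",np.linalg.norm(d),"world ang",np.arctan2(d[1],d[0]),"strap",np.arctan2(d[1],d[0])-p[2])
# fit strap & lever from grip end
g=Z(107,152);gs=S(232,92)
def fl(v):
    phi,a=v
    u=np.array([np.cos(phi+p[2]),np.sin(phi+p[2]),0]);X=np.array([pv[0],pv[1],.06])+u*.08+.062*(np.sin(a)*u+np.cos(a)*np.array([0,0,1]))
    return np.r_[proj("top",X)-g,proj("scene",X)-gs]
s=least_squares(fl,[1.3,.7]);print(s.x,s.fun)
E
```

```text
[ 0.57529202  0.05741462 -0.52919582] [-0.3 -0.6  0.9 -0.7 -0.5  1.  -0.6 -0.1  0.5  0.3]
[ 0.57336532  0.05657235 -0.5213393 ] [-0.3  0.1  1.1 -0.3  0.1  1.6 -0.2  0.8  0.9  1.1  1.4 -0.5  0.9 -1.4
 -0.5 -2.9 -1.  -1.3  0.3 -0.4]
pivot [0.52567191 0.08396466 0.046     ]
pin [0.54778427 0.05099727 0.048     ]
end [0.58175976 0.14115326 0.052     ]
len 0.0801023277870808 world ang 0.795115192328007 strap 1.3164544894284296
[1.24382917 0.76724755] [-0.25274964 -0.05227344  0.18178177 -0.34742177]
```

```bash
python3 - <<'E'
from h import *
import cv2
P=[]
for n in("top","scene"):
    c=r.get_calibration(n);P.append(c["mtx"]@np.c_[c["R"],c["t"]])
def tri(a,b):
    X=cv2.triangulatePoints(P[0],P[1],np.array(a,float).reshape(2,1),np.array(b,float).reshape(2,1))[:,0];X=X[:3]/X[3];return X.round(3),(proj("top",X)-a).round(1)
print("holder",tri((168,88),(303,79)))
print("nozzle",tri((196,32),(350,116)))
print("base",unproj("top",(226,121),.02))
# hose: for top pts, list height vs scene px
for q in [(163,130),(178,160),(195,185),(205,205),(200,230),(185,255)]:
    print(q,[(z,unproj("top",q,z)[:2].round(2),proj("scene",unproj("top",q,z)).round()) for z in (0,.1,.2,.3,.4)])
print("helmet",[unproj("top",(160,312),z) for z in (0,.15,.3)])
E
python3 - <<'E'
import cv2
a=cv2.imread("pics/scene0.png");cv2.imwrite("pics/s1.png",cv2.resize(a[60:280,140:380],None,fx=2.7,fy=2.7))
E
```

```text
holder (array([0.716, 0.304, 0.301]), array([ 1.7, -2.1]))
nozzle (array([0.949, 0.312, 0.134]), array([-0.6,  0.6]))
base [0.7307853  0.24662396 0.02      ]
(163, 130) [(0, array([0.71, 0.44]), array([279., 158.])), (0.1, array([0.68, 0.4 ]), array([277., 137.])), (0.2, array([0.64, 0.36]), array([274., 113.])), (0.3, array([0.61, 0.31]), array([271.,  85.])), (0.4, array([0.58, 0.27]), array([268.,  51.]))]
(178, 160) [(0, array([0.62, 0.39]), array([266., 170.])), (0.1, array([0.59, 0.35]), array([264., 147.])), (0.2, array([0.57, 0.31]), array([262., 121.])), (0.3, array([0.54, 0.27]), array([259.,  91.])), (0.4, array([0.52, 0.23]), array([256.,  55.]))]
(195, 185) [(0, array([0.54, 0.34]), array([257., 182.])), (0.1, array([0.52, 0.3 ]), array([255., 157.])), (0.2, array([0.5 , 0.27]), array([252., 130.])), (0.3, array([0.48, 0.23]), array([250.,  97.])), (0.4, array([0.47, 0.2 ]), array([246.,  59.]))]
(205, 205) [(0, array([0.48, 0.3 ]), array([246., 191.])), (0.1, array([0.47, 0.27]), array([245., 166.])), (0.2, array([0.45, 0.24]), array([242., 136.])), (0.3, array([0.44, 0.21]), array([240., 102.])), (0.4, array([0.43, 0.18]), array([237.,  63.]))]
(200, 230) [(0, array([0.41, 0.31]), array([223., 198.])), (0.1, array([0.4 , 0.28]), array([222., 171.])), (0.2, array([0.39, 0.25]), array([220., 141.])), (0.3, array([0.38, 0.22]), array([218., 106.])), (0.4, array([0.38, 0.18]), array([216.,  65.]))]
(185, 255) [(0, array([0.33, 0.36]), array([194., 202.])), (0.1, array([0.33, 0.32]), array([194., 175.])), (0.2, array([0.33, 0.28]), array([193., 144.])), (0.3, array([0.33, 0.25]), array([192., 108.])), (0.4, array([0.33, 0.21]), array([191.,  67.]))]
helmet [array([0.17093801, 0.41784138, 0.        ]), array([0.19033628, 0.35532412, 0.15      ]), array([0.20973454, 0.29280686, 0.3       ])]
```

View pics/s1.png

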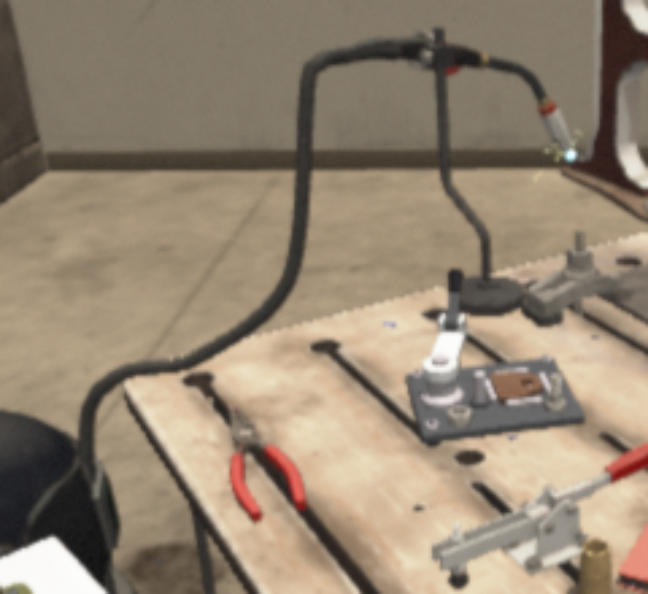

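```bash
python3 -m jog '[[0,0,-0.025,0,1],[0,0,-0.025,0,1],[0,0,-0.025,0,1],[0,0,-0.025,0,1],[-0.018,0.022,0,0,1],[-0.018,0.022,0,0,1],[-0.018,0.022,0,0,1],[-0.018,0.022,0,0,1],[-0.018,0.022,0,0,1],[-0.018,0.022,0,0,1],[-0.018,0.022,0,0,1],[-0.018,0.022,0,0,1],[-0.018,0.022,0,0,1],[-0.018,0.022,0,0,1],[-0.018,0.022,0,0,1],[0,0,0,0,1]]' 10
```

```text
clock: 2.4
tool_pos: [0.3614, 0.331, 0.3073]
eef_rot: [0.808, 0.589, -0.0, 0.001]
contact_force: [-0.6, 0.5, 0.0]
opening: 0.01
```

```bash
python3 -m jog '[[-0.021,0.016,0,0,1],[-0.021,0.016,0,0,1],[-0.021,0.016,0,0,1],[-0.021,0.016,0,0,1],[-0.021,0.016,0,0,1],[-0.021,0.016,0,0,1],[-0.021,0.016,0,0,1],[-0.021,0.016,0,0,1],[0,0,0,-0.02,1],[0,0,0,-0.02,1],[0,0,0,-0.02,1],[0,0,0,-0.02,1],[0,0,0,-0.02,1],[0,0,0,-0.02,1],[0,0,0,-0.02,1],[0,0,0,-0.02,1],[0,0,0,0,1]]'; python3 - <<'E'
from h import *
import cv2
print(r.get_calibration("wrist"))
for n in ("wrist","scene"):
    cv2.imwrite(f"pics/{n}1.png",r.snapshot(n)[:,:,::-1])
E
```

```text
clock: 4.1
tool_pos: [0.4305, 0.1372, 0.3073]
eef_rot: [0.421, 0.907, 0.0, -0.0]
contact_force: [-0.2, -0.4, -0.1]
opening: 0.008
{'mtx': array([[288.86238943,   0.        , 319.51967695],
       [  0.        , 288.86238943, 196.40713901],
       [  0.        ,   0.        ,   1.        ]]), 'R': array([[-0.64609923,  0.76325118,  0.00184814],
       [ 0.73427855,  0.62090915,  0.27442093],
       [ 0.20830457,  0.1786602 , -0.96160789]]), 't': array([ 0.17237799, -0.4681414 ,  0.37226181])}
```

View pics/wrist1.png

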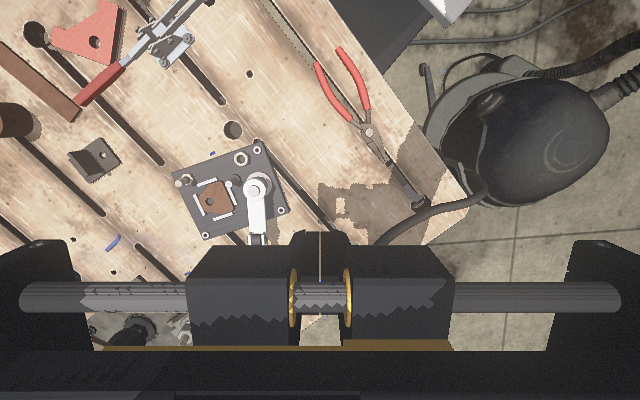

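View pics/scene1.png

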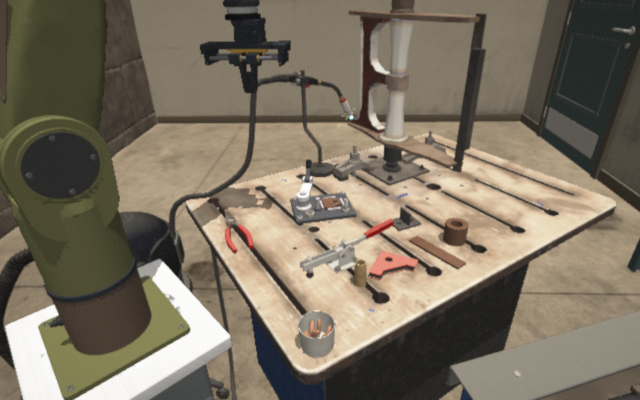

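```bash
python3 - <<'E'
import cv2
a=cv2.imread("pics/wrist1.png");cv2.imwrite("pics/w1z.png",cv2.resize(a[130:255,160:300],None,fx=5,fy=5,interpolation=cv2.INTER_CUBIC))
E
```

```text
(no output)
```

View pics/w1z.png

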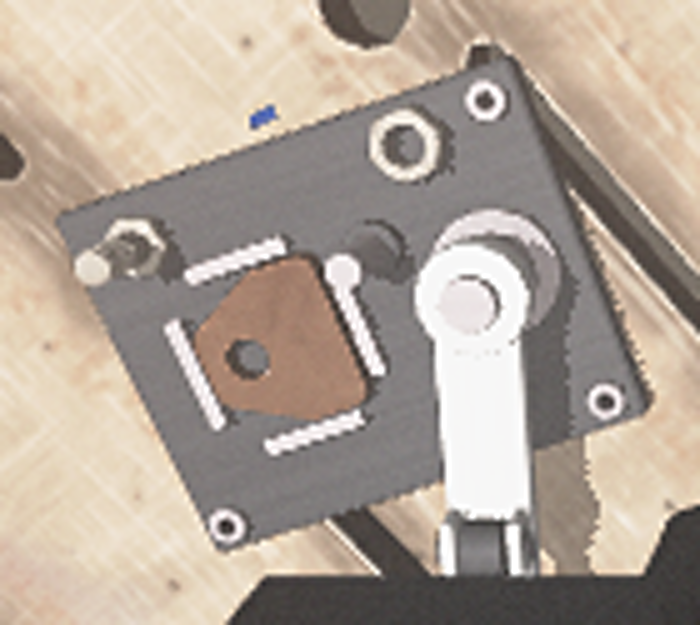

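```bash
python3 - <<'E'
from h import *
from scipy.optimize import least_squares
Z=lambda x,y:(160+x/5-.4,130+y/5-.4)
n="wrist"
loc=[(80,65,12),(80,-65,12),(-85,-65,12),(-85,65,12),(-55,0,60)]
px=[Z(218,552),Z(57,217),Z(512,50),Z(652,402),Z(469,305)]
def W(p,l):
    c,s=np.cos(p[2]),np.sin(p[2]);l=np.array(l)/1e3
    return np.array([p[0]+c*l[0]-s*l[1],p[1]+s*l[0]+c*l[1],l[2]])
C=r.get_calibration(n)
f=lambda p:np.ravel([proj(n,W(p,l),C)-q for l,q in zip(loc,px)])
s=least_squares(f,[.573,.057,-.52]);p=s.x;print(p,s.fun.round(1))
pv=W(p,(-55,0,46));print("pivot",pv, unproj(n,px[4],.06,C))
a=unproj(n,Z(440,400),.052,C);b=unproj(n,Z(526,400),.052,C)
a2=unproj(n,Z(449,510),.052,C);b2=unproj(n,Z(529,510),.052,C)
m=(a2+b2)/2; d=m-pv
print("w",np.linalg.norm(a-b),np.linalg.norm(a2-b2),"len",np.linalg.norm(d[:2]),"ang",np.arctan2(d[1],d[0]),np.arctan2(d[1],d[0])-p[2])
m=(a+b)/2; d=m-pv;print(np.arctan2(d[1],d[0]))
th=np.arctan2(d[1],d[0]);u=np.array([np.cos(th),np.sin(th)]);t=np.array([-u[1],u[0]])
st=r.get_state();q=st["eef_rot"];ya=2*np.arctan2(q[1],q[0]);print("toolx",ya,st["tool_pos"])
tx=np.array([np.cos(ya),np.sin(ya)]);ty=np.array([tx[1],-tx[0]])
for rc,off in((52,50),(52,40),(55,45)):
    g=pv[:2]+u*rc/1e3+t*off/1e3;e=g-st["tool_pos"][:2];print(rc,off,g,"shift",e@tx,e@ty,"yaw turns",-(th+np.pi/2-ya)/2/np.pi)
E
```

```text
[ 0.57347777  0.05951943 -0.53669408] [ 0.6  0.3 -1.  -0.4 -0.2 -0.1  0.3  1.5  0.4 -1. ]
pivot [0.52621056 0.0876408  0.046     ] [0.52776309 0.08812153 0.06      ]
w 0.027212836202949335 0.025883655090586228 len 0.07220896087257944 ang 0.6940419628454481 1.2307360439495239
0.6979141822562427
toolx 2.269929234508284 [0.43046831 0.13695871 0.30728278]
52 50 [0.5339211 0.1593663] shift -0.049426701110760037 0.09360331005489998 yaw turns 0.00019396618077651564
52 40 [0.54034731 0.15170446] shift -0.05942669368430226 0.09359112280334544 yaw turns 0.00019396618077651564
55 45 [0.53943275 0.15746324] shift -0.05443035357299748 0.09659721420118532 yaw turns 0.00019396618077651564
```

```bash
python3 -m jog '[[-0.0145,0.0235,0,0,1],[-0.0145,0.0235,0,0,1],[-0.0145,0.0235,0,0,1],[-0.0145,0.0235,0,0,1],[0,0,0.03,0,1],[0,0,0.03,0,1],[0,0,0.03,0,1],[0,0,0.03,0,1],[0,0,0.02,0,1],[0,0,0,0,1],[0,0,0,0,1]]'; python3 - <<'E'
from h import *
import cv2
for n in ("wrist","scene","top"):
    a=r.snapshot(n)[:,:,::-1]
    if n!="wrist": a=cv2.resize(a[40:260,150:390] if n=="scene" else a[60:260,130:370],None,fx=2.6,fy=2.6)
    cv2.imwrite(f"pics/{n}2.png",a)
E
```

```text
clock: 5.3
tool_pos: [0.54, 0.1533, 0.1676]
eef_rot: [0.421, 0.907, 0.0, 0.0]
contact_force: [-0.1, 0.0, 0.3]
opening: 0.005
```

View pics/wrist2.png

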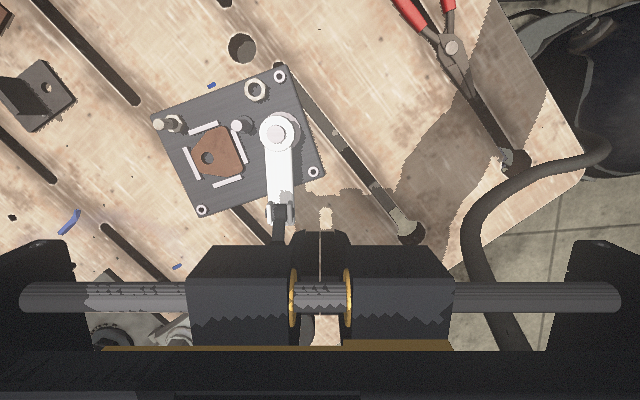

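View pics/scene2.png

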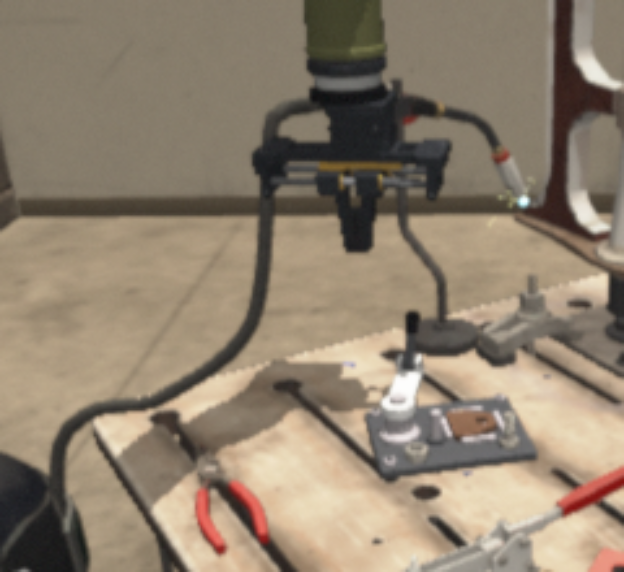

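View pics/top2.png

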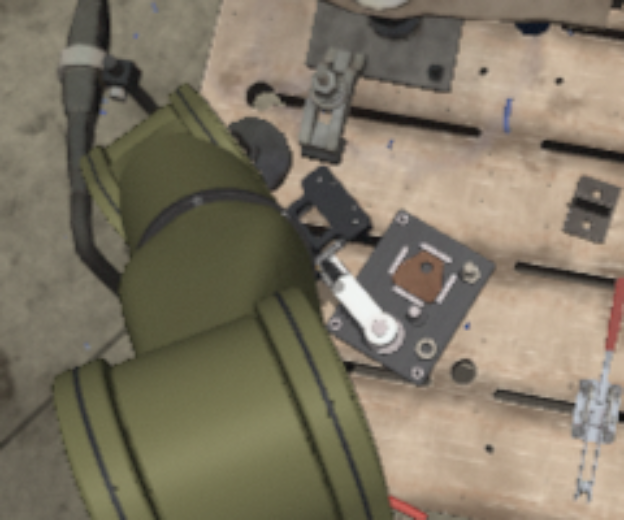

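```bash
python3 - <<'E'
from h import *
C=r.get_calibration("wrist");st=r.get_state();q=st["eef_rot"];ya=2*np.arctan2(q[1],q[0])
tx=np.array([np.cos(ya),np.sin(ya)]);ty=np.array([tx[1],-tx[0]])
def f(X): return proj("wrist",X,C).round()
for X in [(.41,.31,.02),(.44,.29,.05),(.47,.27,.1),(.5,.27,.2),(.54,.27,.31)]:
    e=np.array(X[:2])-st["tool_pos"][:2];print(X,f(X),proj("top",X).round(),proj("scene",X).round(),"tool xy",(e@tx).round(3),(e@ty).round(3))
# for wrist pixels on hose give tool xy vs z
for px in [(540,168),(490,195),(468,230),(476,260),(495,320),(510,345)]:
    for z in (.01,.05,.1,.15,.2):
        X=unproj("wrist",px,z,C);e=X[:2]-st["tool_pos"][:2];print(px,z,X[:2].round(3),"top",proj("top",X).round(),"scene",proj("scene",X).round(),"tool",(e@tx).round(3),(e@ty).round(3))
E
```

```text
(0.41, 0.31, 0.02) [495. 177.] [200. 228.] [225. 192.] tool xy 0.204 0.001
(0.44, 0.29, 0.05) [478. 192.] [204. 216.] [236. 182.] tool xy 0.169 0.011
(0.47, 0.27, 0.1) [467. 217.] [206. 203.] [246. 165.] tool xy 0.135 0.021
(0.5, 0.27, 0.2) [512. 311.] [194. 186.] [251. 130.] tool xy 0.115 0.044
(0.54, 0.27, 0.31) [660. 686.] [178. 159.] [259.  88.] tool xy 0.09 0.075
(540, 168) 0.01 [0.367 0.348] top [187. 243.] scene [206. 196.] tool 0.261 -0.007
(540, 168) 0.05 [0.381 0.32 ] top [192. 237.] scene [213. 185.] tool 0.23 -0.015
(540, 168) 0.1 [0.399 0.284] top [199. 230.] scene [222. 171.] tool 0.192 -0.024
(540, 168) 0.15 [0.417 0.249] top [207. 221.] scene [232. 156.] tool 0.153 -0.033
(540, 168) 0.2 [0.435 0.213] top [215. 212.] scene [242. 140.] tool 0.114 -0.042
(490, 195) 0.01 [0.427 0.328] top [195. 222.] scene [227. 191.] tool 0.207 0.026
(490, 195) 0.05 [0.434 0.302] top [199. 219.] scene [232. 181.] tool 0.183 0.014
(490, 195) 0.1 [0.443 0.27 ] top [205. 213.] scene [238. 168.] tool 0.152 0.0
(490, 195) 0.15 [0.452 0.237] top [212. 208.] scene [245. 154.] tool 0.121 -0.014

[... 987 characters left out ...]
35 0.429] top [157. 183.] scene [238. 160.] tool 0.215 0.173
(495, 320) 0.1 [0.527 0.375] top [169. 183.] scene [243. 151.] tool 0.179 0.132
(495, 320) 0.15 [0.519 0.321] top [181. 182.] scene [249. 140.] tool 0.143 0.091
(495, 320) 0.2 [0.511 0.268] top [195. 182.] scene [255. 129.] tool 0.107 0.051
(510, 345) 0.01 [0.555 0.521] top [133. 179.] scene [231. 162.] tool 0.272 0.248
(510, 345) 0.05 [0.547 0.472] top [142. 179.] scene [235. 155.] tool 0.24 0.21
(510, 345) 0.1 [0.537 0.411] top [156. 179.] scene [240. 147.] tool 0.2 0.163
(510, 345) 0.15 [0.527 0.35 ] top [170. 179.] scene [246. 137.] tool 0.159 0.116
(510, 345) 0.2 [0.517 0.289] top [187. 179.] scene [252. 127.] tool 0.119 0.069
```

```bash
python3 - <<'E'
import cv2
a=cv2.imread("pics/top0.png");cv2.imwrite("pics/t0h.png",cv2.resize(a[60:290,130:290],None,fx=3,fy=2.6))
E
```

```text
(no output)
```

View pics/t0h.png

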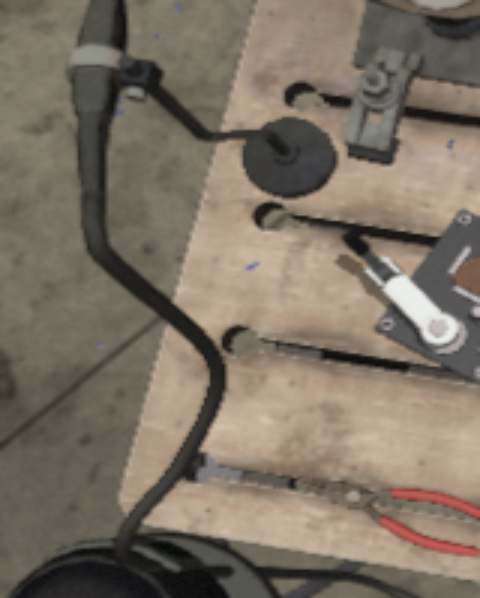

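```bash
python3 -m jog '[[0,-0.006,0,0,1],[0,0,0.02,0,1],[0,0,0.02,0,1],[0,0,0.02,0,1],[0,0,0.02,0,1],[0,0,0.02,0,1],[0,0,0.02,0,1],[0,0,0.01,0,1],[0,0,0,0,1]]'; python3 - <<'E'
from h import *
import cv2
for n in ("wrist",):
    cv2.imwrite(f"pics/{n}3.png",r.snapshot(n)[:,:,::-1])
E
```

```text
clock: 6.35
tool_pos: [0.5345, 0.1486, 0.0366]
eef_rot: [0.421, 0.907, -0.001, -0.001]
contact_force: [-0.8, -0.1, 0.1]
opening: 0.007
```

View pics/wrist3.png

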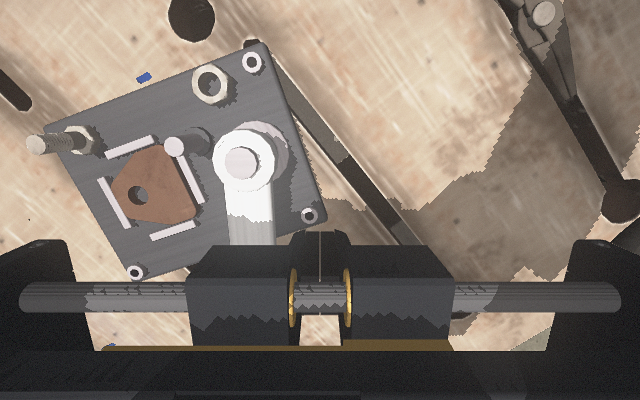

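```bash
python3 -m jog '[[-0.003,0,0,0,1],[-0.003,0,0,0,1],[-0.003,0,0,0,1],[-0.001,0,0,0,1],[0,0,0,0,1]]'; python3 -m jog '[[-0.0025,0.0016,0,0.0083,1],[-0.0025,0.0016,0,0.0083,1],[-0.0025,0.0016,0,0.0083,1],[-0.0025,0.0016,0,0.0083,1],[0,0,0,0,1]]'; python3 - <<'E'
from h import *
import cv2
for n in ("wrist",):
    cv2.imwrite(f"pics/{n}4.png",r.snapshot(n)[:,:,::-1])
E
```

```text
clock: 6.9
tool_pos: [0.542, 0.141, 0.0374]
eef_rot: [0.421, 0.907, 0.0, 0.0]
contact_force: [-0.1, -0.2, 1.1]
opening: 0.007
clock: 7.4
tool_pos: [0.5532, 0.1367, 0.0372]
eef_rot: [0.514, 0.858, 0.0, 0.0]
contact_force: [-0.2, -0.3, 0.0]
opening: 0.009
```

View pics/wrist4.png

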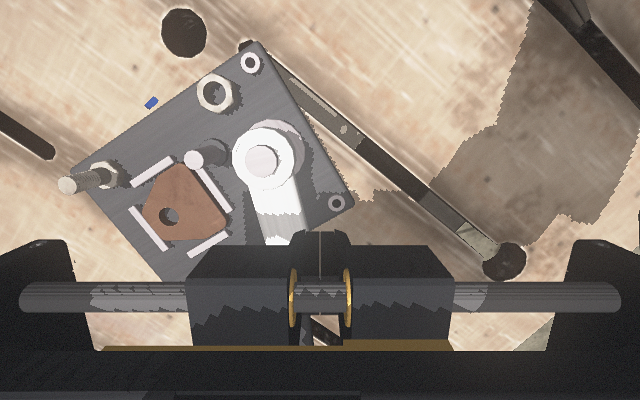

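```bash
python3 - <<'E'
from h import *
C=r.get_calibration("wrist")
pv=unproj("wrist",(262,159),.06,C);print(pv)
for a,b in(((251,210),(291,200)),((258,244),(297,228))):
    A=unproj("wrist",a,.052,C);B=unproj("wrist",b,.052,C);print(A,B,np.linalg.norm(A-B))
A=unproj("wrist",(251,210),.052,C);B=unproj("wrist",(258,244),.052,C);d=B-A;print("edge ang",np.arctan2(d[1],d[0]))
A=unproj("wrist",(291,197),.052,C);B=unproj("wrist",(297,228),.052,C);d=B-A;print("edge ang",np.arctan2(d[1],d[0]))
c,s=np.cos(.698),np.sin(.698)
for th in (.698,.6,.5):
    u=np.array([np.cos(th),np.sin(th),0]);print(th,[proj("wrist",np.array([.5265,.0875,.052])+u*l+np.array([-u[1],u[0],0])*w,C).round() for l,w in((.03,.014),(.06,.014),(.03,-.014),(.06,-.014))])
E
python3 - <<'E'
import cv2
a=cv2.imread("pics/wrist4.png");cv2.imwrite("pics/w4z.png",cv2.resize(a[120:270,200:360],None,fx=5,fy=4,interpolation=cv2.INTER_CUBIC))
E
```

```text
[0.52684506 0.08830832 0.06      ]
[0.55950662 0.09465724 0.052     ] [0.54262986 0.11294851 0.052     ] 0.024887659077670165
[0.57769519 0.10768941 0.052     ] [0.55681904 0.12415535 0.052     ] 0.026588362081276348
edge ang 0.6217160720267022
edge ang 0.6497144823588248
0.698 [array([299., 200.]), array([310., 246.]), array([254., 210.]), array([267., 254.])]
0.6 [array([295., 203.]), array([301., 249.]), array([249., 208.]), array([257., 254.])]
0.5 [array([290., 206.]), array([292., 252.]), array([243., 206.]), array([247., 252.])]
```

View pics/w4z.png

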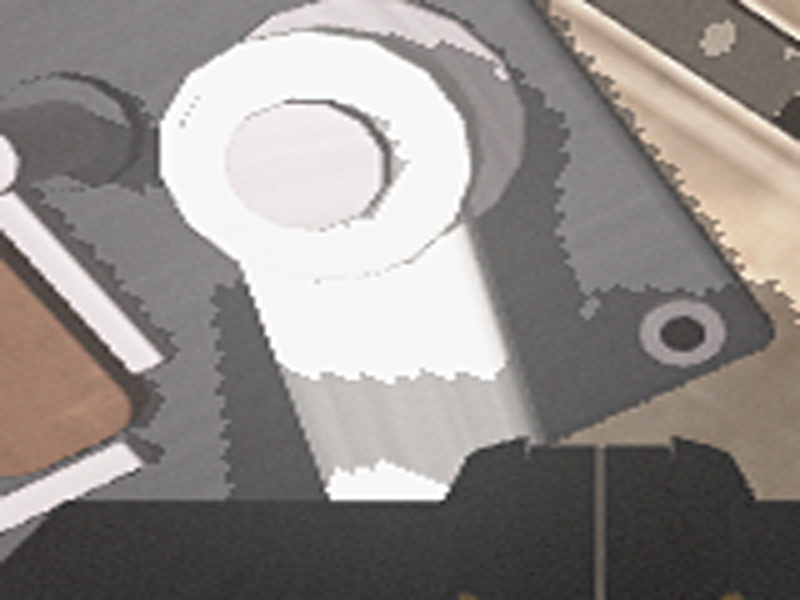

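```bash
python3 -m jog '[[-0.0025,0.0016,0,0.0083,1],[-0.0025,0.0016,0,0.0083,1],[-0.0025,0.0016,0,0.0083,1],[-0.0025,0.0016,0,0.0083,1],[-0.0025,0.0016,0,0.0083,1],[-0.0025,0.0016,0,0.0083,1]]';  python3 - <<'E'
from h import *
import cv2
for n in ("wrist",):
    cv2.imwrite(f"pics/{n}5.png",r.snapshot(n)[:,:,::-1])
E
```

```text
clock: 8.05
tool_pos: [0.5671, 0.1262, 0.0372]
eef_rot: [0.642, 0.766, 0.0, 0.0]
contact_force: [-0.3, 0.6, -0.2]
opening: 0.007
```

View pics/wrist5.png

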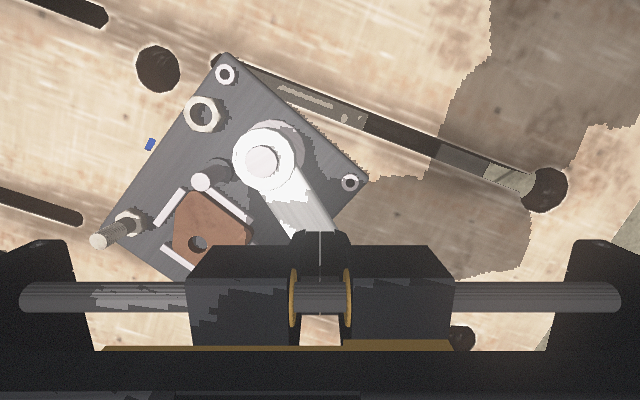

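```bash
python3 - <<'E'
from h import *
import cv2
st=r.get_state();print(st["tool_pos"],st["contact_force"])
C=r.get_calibration("wrist")
a=cv2.imread("pics/wrist5.png")
for th,col in ((.65,(0,0,255)),(.5,(0,255,0)),(.35,(255,0,0))):
    u=np.array([np.cos(th),np.sin(th),0]);t=np.array([-u[1],u[0],0])
    for w in(.014,-.014):
        P=[proj("wrist",np.array([.5268,.088,.052])+u*l+t*w,C) for l in(.015,.06)]
        cv2.line(a,*[tuple(int(round(v)) for v in p) for p in P],col,1)
p=proj("wrist",st["tool_pos"],C);print(p)
cv2.circle(a,tuple(int(v) for v in p),2,(255,0,255),-1)
cv2.imwrite("pics/w5z.png",cv2.resize(a[120:280,200:360],None,fx=5,fy=3.75,interpolation=cv2.INTER_NEAREST))
b=r.snapshot("scene")[:,:,::-1];cv2.imwrite("pics/s5z.png",cv2.resize(b[100:235,220:380],None,fx=5,fy=4.4,interpolation=cv2.INTER_CUBIC))
b=r.snapshot("top")[:,:,::-1];cv2.imwrite("pics/t5z.png",cv2.resize(b[110:225,215:345],None,fx=5,fy=5,interpolation=cv2.INTER_CUBIC))
E
```

```text
[0.56757793 0.12573235 0.03724527] [ 0.52851068 -0.59621561 -1.39741304]
[317.98671129 223.4987154 ]
```

View pics/w5z.png

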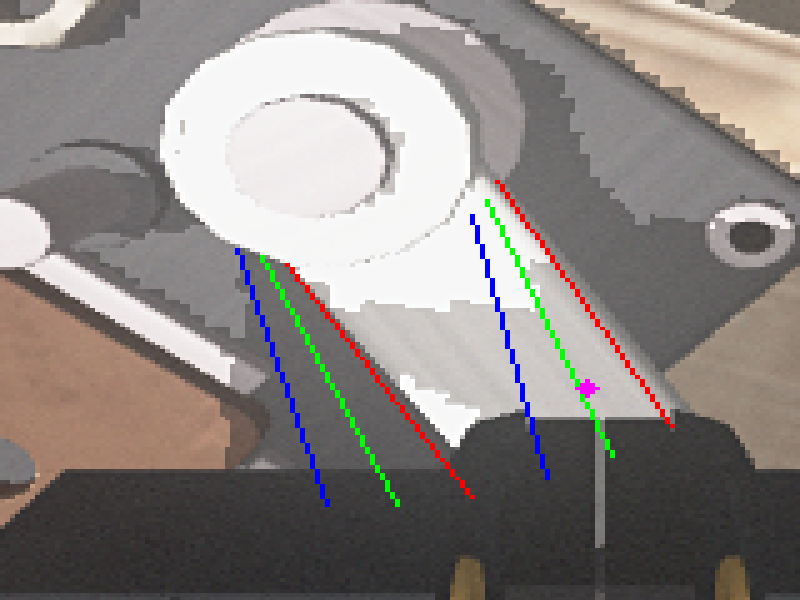

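View pics/s5z.png

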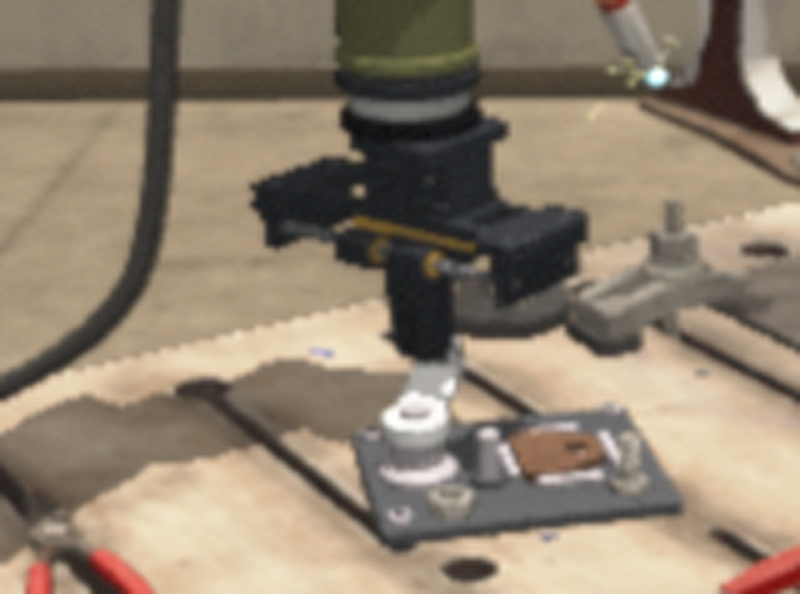

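View pics/t5z.png

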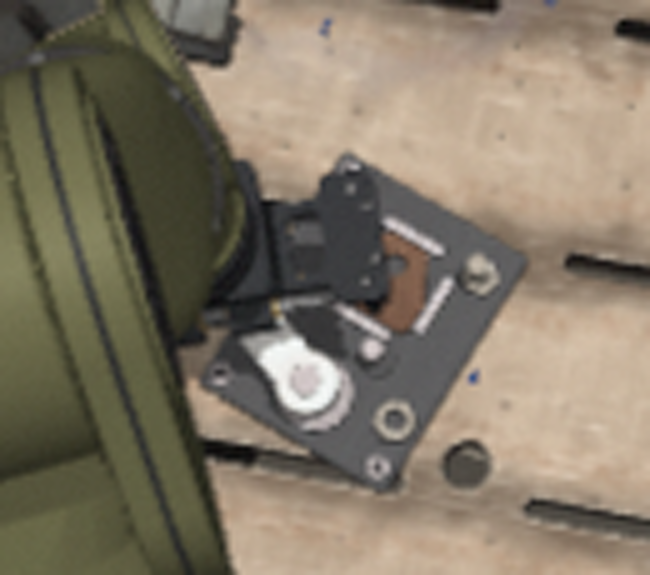

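```bash
python3 - <<'E'
from h import *
st=r.get_state();p=st["tool_pos"];q=st["eef_rot"];ya=2*np.arctan2(q[1],q[0])
tx=np.array([np.cos(ya),np.sin(ya),0]);ty=np.array([tx[1],-tx[0],0]);print(p,st["q"])
C=r.get_calibration("wrist")
for h in (0,.01,.02,.03,.04):
    P=p+np.array([0,0,h])
    print(h,"scene",[proj("scene",P+ty*w).round(1) for w in(-.009,0,.009)],"wrist",[proj("wrist",P+ty*w,C).round(1) for w in(-.009,0,.009)])
print("camera rel", (-C["R"].T@C["t"]-p)@tx,(-C["R"].T@C["t"]-p)@ty,(-C["R"].T@C["t"]-p)[2])
E
```

```text
[0.56703588 0.12617965 0.03721555] [-0.22962896  0.87682043 -0.11931628  1.82395797  0.2111936   0.45302486
  1.25362427]
0 scene [array([302.8, 191.2]), array([304.8, 190. ]), array([306.7, 188.8])] wrist [array([318. , 210.6]), array([318. , 223.5]), array([318.1, 236. ])]
0.01 scene [array([302.6, 188. ]), array([304.6, 186.9]), array([306.6, 185.7])] wrist [array([318. , 215.7]), array([318. , 229.3]), array([318. , 242.4])]
0.02 scene [array([302.4, 184.9]), array([304.5, 183.7]), array([306.5, 182.6])] wrist [array([317.9, 221.5]), array([317.9, 235.7]), array([317.9, 249.5])]
0.03 scene [array([302.3, 181.7]), array([304.3, 180.6]), array([306.3, 179.4])] wrist [array([317.8, 227.9]), array([317.8, 242.9]), array([317.9, 257.4])]
0.04 scene [array([302.1, 178.5]), array([304.2, 177.4]), array([306.2, 176.3])] wrist [array([317.7, 235.2]), array([317.8, 251. ]), array([317.8, 266.3])]
camera rel 0.0007985930826199107 -0.06938682892344987 0.17882893478078288
```

```bash
python3 -m jog '[[0,0,-0.01,0,1],[0.007,-0.006,0,0,1],[0.007,-0.006,0,0,1],[0.007,-0.006,0,0,1],[0.007,-0.006,0,0,1],[0,0,0,-0.019,1],[0,0,0,-0.019,1],[0,0,0,-0.019,1],[0,0,0,-0.019,1],[0,0,0,0,1]]';  python3 - <<'E'
from h import *
import cv2
for n in ("wrist","scene"):
    a=r.snapshot(n)[:,:,::-1]
    if n=="scene": a=cv2.resize(a[100:235,220:380],None,fx=5,fy=4.4,interpolation=cv2.INTER_CUBIC)
    cv2.imwrite(f"pics/{n}6.png",a)
st=r.get_state();q=st["eef_rot"];ya=2*np.arctan2(q[1],q[0]);p=st["tool_pos"]
tx=np.array([np.cos(ya),np.sin(ya)]);ty=np.array([tx[1],-tx[0]]);e=p[:2]-[.5268,.088];print(ya-np.pi/2,e@tx,e@ty,p)
E
```

```text
clock: 9.2
tool_pos: [0.5376, 0.1501, 0.0471]
eef_rot: [0.44, 0.898, 0.0, -0.0]
contact_force: [-0.5, -0.4, -0.3]
opening: 0.01
0.6551581209005053 0.0424814273086148 0.04648394258408553 [0.53777624 0.15000767 0.04712259]
```

View pics/wrist6.png

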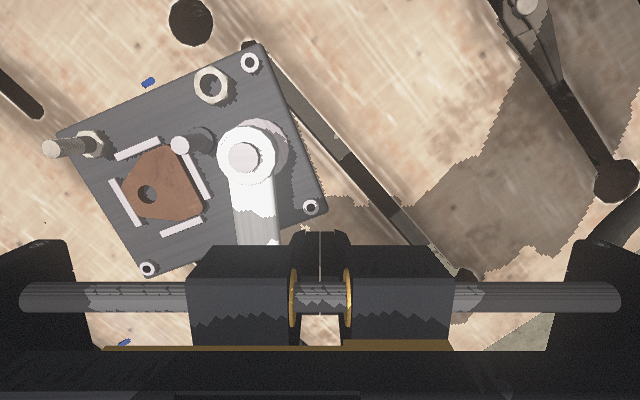

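View pics/scene6.png

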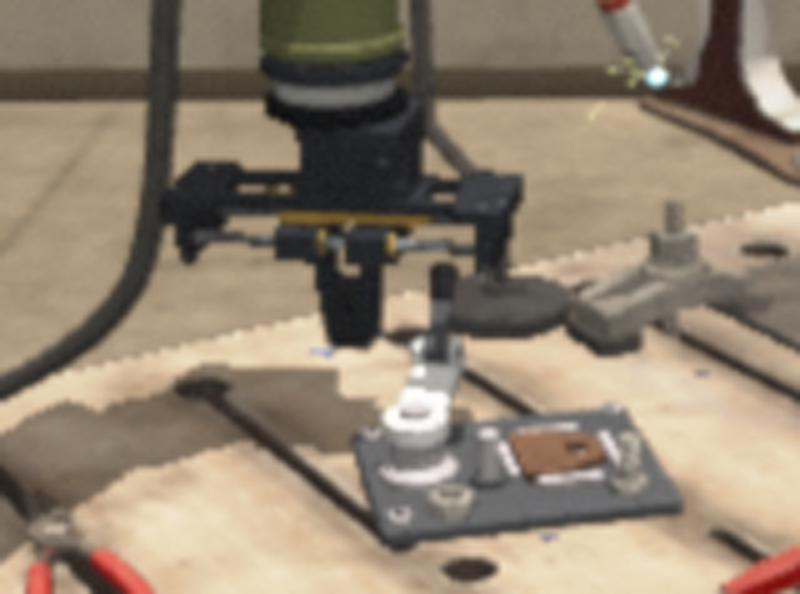

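```bash
python3 - <<'E'
from h import *
p=r.get_state()["tool_pos"]
for z in (.047,.06,.07,.08,.09): print(z,proj("scene",[p[0],p[1],z]))
E
python3 -m jog '[[0,0,0.01,0,1],[0,0,0.01,0,1],[0,0,0.01,0,1],[0,0,0,0,1]]'
python3 - <<'E'
from h import *
import cv2
a=r.snapshot("scene")[:,:,::-1];cv2.imwrite("pics/s7.png",cv2.resize(a[130:220,265:345],None,fx=8,fy=6.6,interpolation=cv2.INTER_CUBIC))
E
```

```text
0.047 [291.41094548 187.52359896]
0.06 [291.1398837  183.44797933]
0.07 [290.92928908 180.28152939]
0.08 [290.71685479 177.08741865]
0.09 [290.50255663 173.86528309]
clock: 9.7
tool_pos: [0.5369, 0.1493, 0.0153]
eef_rot: [0.441, 0.898, -0.001, -0.001]
contact_force: [-0.3, -0.1, 0.1]
opening: 0.006
```

View pics/s7.png

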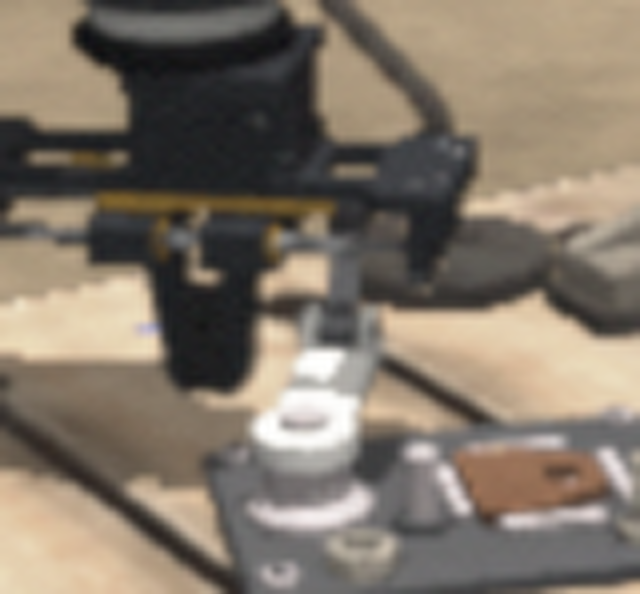

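```bash
python3 -m jog '[[0,0,0.007,0,1],[0,0,0,0,1],[-0.004,0,0,0,1],[-0.004,0,0,0,1],[-0.003,0,0,0,1]]'
python3 -m jog '[[-0.0025,0.0016,0,0.0083,1],[-0.0025,0.0016,0,0.0083,1],[-0.0025,0.0016,0,0.0083,1],[-0.0025,0.0016,0,0.0083,1]]'
python3 - <<'E'
from h import *
import cv2
a=r.snapshot("wrist")[:,:,::-1];cv2.imwrite("pics/w8.png",a)
E
```

```text
clock: 10.25
tool_pos: [0.5456, 0.1403, 0.0105]
eef_rot: [0.441, 0.897, 0.0, 0.0]
contact_force: [-0.4, 1.1, -0.1]
opening: 0.007
clock: 10.65
tool_pos: [0.5554, 0.1366, 0.0103]
eef_rot: [0.534, 0.846, -0.0, -0.0]
contact_force: [-5.0, 4.1, 4.1]
opening: 0.005
```

View pics/w8.png

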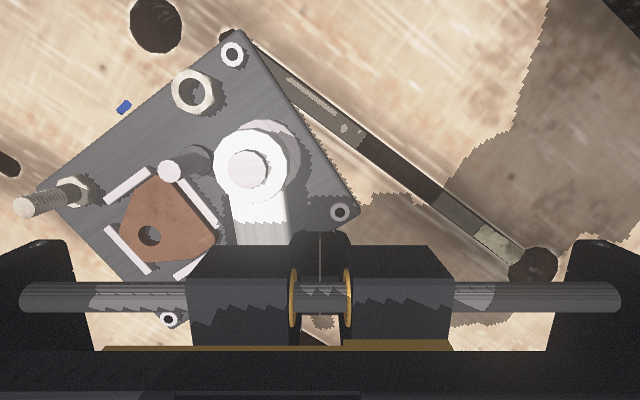

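```bash
python3 -m jog '[[-0.0025,0.0016,0,0.0083,1],[-0.0025,0.0016,0,0.0083,1],[-0.0025,0.0016,0,0.0083,1],[-0.0025,0.0016,0,0.0083,1],[-0.0025,0.0016,0,0.0083,1],[-0.0025,0.0016,0,0.0083,1]]'
python3 -m jog '[[-0.0025,0.0016,0,0.0083,1],[-0.0025,0.0016,0,0.0083,1],[-0.0025,0.0016,0,0.0083,1],[-0.0025,0.0016,0,0.0083,1],[-0.0025,0.0016,0,0.0083,1],[-0.0025,0.0016,0,0.0083,1],[-0.0025,0.0016,0,0.0083,1]]'
python3 - <<'E'
from h import *
import cv2
a=r.snapshot("wrist")[:,:,::-1];cv2.imwrite("pics/w9.png",a)
st=r.get_state();q=st["eef_rot"];ya=2*np.arctan2(q[1],q[0]);p=st["tool_pos"]
tx=np.array([np.cos(ya),np.sin(ya)]);ty=np.array([tx[1],-tx[0]]);e=p[:2]-[.5268,.088];print(ya-np.pi/2,e@tx,e@ty,p)
E
```

```text
clock: 11.3
tool_pos: [0.5698, 0.125, 0.0102]
eef_rot: [0.659, 0.752, 0.0, -0.0]
contact_force: [-2.7, 3.8, 2.0]
opening: 0.009
clock: 12.0
tool_pos: [0.5809, 0.1078, 0.0102]
eef_rot: [0.784, 0.62, 0.001, -0.0]
contact_force: [-2.9, 4.2, 1.2]
opening: 0.005
-0.23521778936532356 0.031239488327159413 0.04854391276320679 [0.5812877  0.10706587 0.01023649]
```

View pics/w9.png

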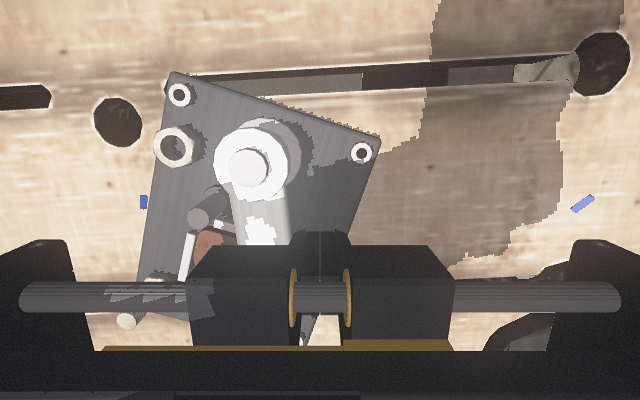

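```bash
python3 -m jog '[[-0.0025,0.0016,0,0.0083,1],[-0.0025,0.0016,0,0.0083,1],[-0.0025,0.0016,0,0.0083,1],[-0.0025,0.0016,0,0.0083,1],[-0.0025,0.0016,0,0.0083,1],[-0.0025,0.0016,0,0.0083,1]]'
python3 -m jog '[[-0.0025,0,0,0,1],[-0.0025,0,0,0,1]]'
python3 - <<'E'
from h import *
import cv2
a=r.snapshot("wrist")[:,:,::-1];cv2.imwrite("pics/w10.png",a)
st=r.get_state();q=st["eef_rot"];ya=2*np.arctan2(q[1],q[0]);p=st["tool_pos"]
tx=np.array([np.cos(ya),np.sin(ya)]);ty=np.array([tx[1],-tx[0]]);e=p[:2]-[.5268,.088];print(ya-np.pi/2,e@tx,e@ty,p,st["contact_force"]@np.r_[tx,0])
E
```

```text
clock: 12.65
tool_pos: [0.5851, 0.0908, 0.0103]
eef_rot: [0.871, 0.491, 0.001, -0.0]
contact_force: [-0.4, 4.9, -0.1]
opening: 0.007
clock: 12.85
tool_pos: [0.584, 0.0863, 0.0104]
eef_rot: [0.87, 0.492, 0.002, 0.001]
contact_force: [5.0, 9.9, -4.8]
opening: 0.006
-0.5409753395811234 0.02816015460580646 0.04976499705213782 [0.58396059 0.08651148 0.01038673] 6.244709970637011
```

View pics/w10.png

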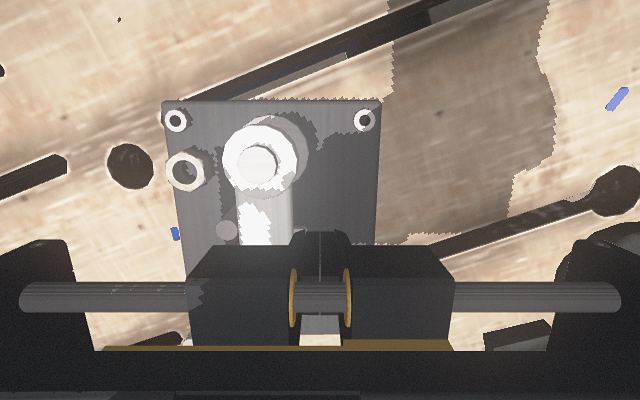

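```bash
python3 -m jog '[[-0.0015,0,0,0,1],[0,0,0,0,1]]'; python3 -m jog '[[-0.0015,0,0,0,1],[0,0,0,0,1]]'
python3 - <<'E'
from h import *
import cv2
a=r.snapshot("wrist")[:,:,::-1];cv2.imwrite("pics/w11.png",cv2.resize(a[120:260,150:390],None,fx=3.3,fy=3.3))
E
```

```text
clock: 13.1
tool_pos: [0.584, 0.0865, 0.0104]
eef_rot: [0.87, 0.493, 0.004, 0.0]
contact_force: [4.0, 7.2, -5.2]
opening: 0.005
clock: 13.3
tool_pos: [0.584, 0.0866, 0.0105]
eef_rot: [0.87, 0.493, 0.005, -0.0]
contact_force: [5.1, 9.4, -5.6]
opening: 0.006
```

View pics/w11.png

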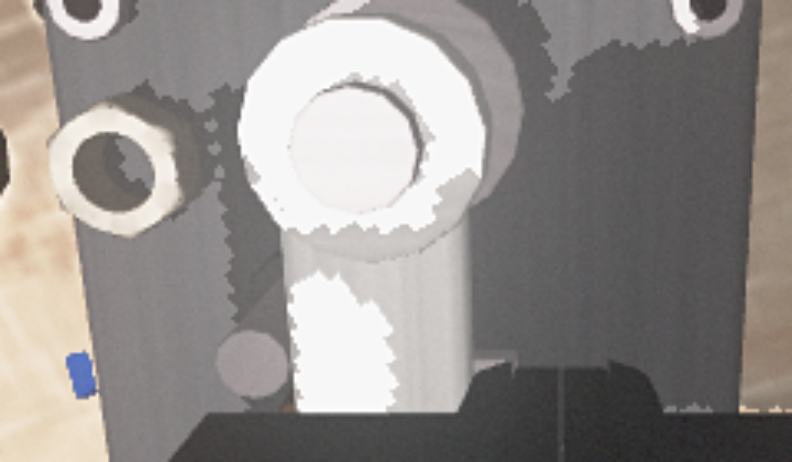

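```bash
python3 -m jog '[[0.005,0,0,0,1],[0.008,0,0,0,1],[0,0,-0.015,0,1],[0,0,-0.02,0,1],[0,0,-0.02,0,1],[0,0,-0.02,0,1],[0,0,-0.02,0,1],[0,0,0,0,1]]'
python3 - <<'E'
from h import *
import cv2
st=r.get_state();q=st["eef_rot"];ya=2*np.arctan2(q[1],q[0]);p=st["tool_pos"]
tx=np.array([np.cos(ya),np.sin(ya)]);ty=np.array([tx[1],-tx[0]]);e=p[:2]-[.5268,.088];print(ya-np.pi/2,e@tx,e@ty,p,st["contact_force"]@np.r_[tx,0])
for n in("wrist","scene"):
    a=r.snapshot(n)[:,:,::-1]
    if n=="scene": a=cv2.resize(a[110:230,250:400],None,fx=5,fy=5,interpolation=cv2.INTER_CUBIC)
    cv2.imwrite(f"pics/{n}12.png",a)
    for t in("strap","cam_lever"):
        for d in r.cut_out(t,n)[:2]: print(n,t,round(d["score"],2),d["rect"])
E
```

```text
clock: 14.15
tool_pos: [0.5887, 0.0931, 0.1087]
eef_rot: [0.871, 0.491, 0.002, 0.002]
contact_force: [1.0, 0.6, 0.1]
opening: 0.009
-0.543242128663425 0.036374788948515056 0.05036269093401071 [0.58871498 0.09310499 0.1086722 ] 1.0523195321878742
wrist strap 0.7 [249.9, 117.6, 297.5, 245.0]
wrist cam_lever 0.7 [229.6, 239.7, 246.0, 243.6]
wrist cam_lever 0.58 [267.0, 225.7, 286.2, 246.9]
scene strap 0.68 [295.5, 173.7, 342.2, 201.5]
scene strap 0.57 [330.0, 173.1, 347.4, 183.4]
scene cam_lever 0.42 [329.8, 172.8, 350.5, 185.5]
```

View pics/wrist12.png

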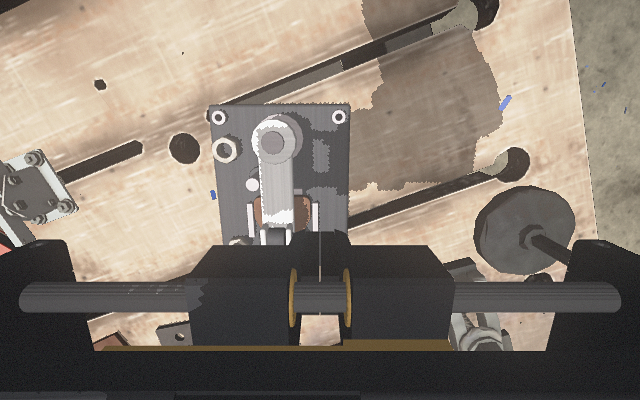

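View pics/scene12.png

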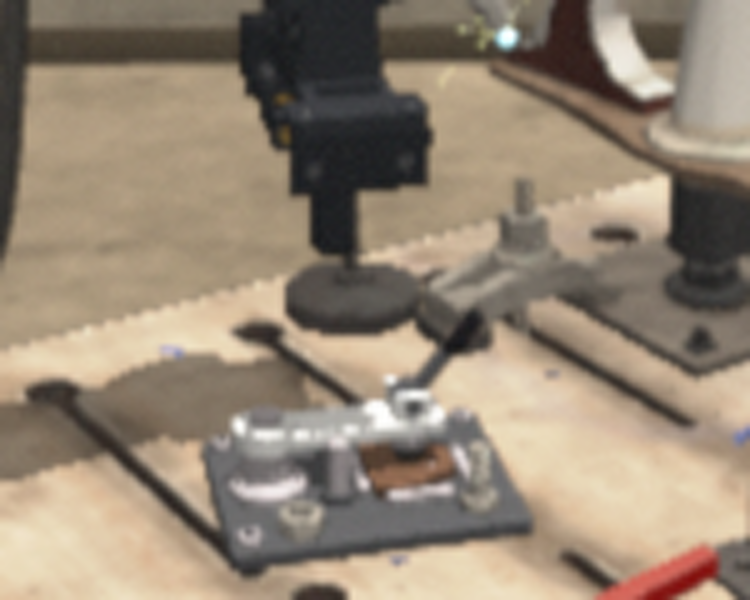

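```bash
python3 -m jog '[[-0.012,0,0,0,1],[-0.012,0.02,0,0,1],[-0.012,0.02,0,0,1],[0,0.02,0,0,1],[0,0.007,0,0,1],[0,0,0,0,1]]'
python3 - <<'E'
from h import *
import cv2
st=r.get_state();q=st["eef_rot"];ya=2*np.arctan2(q[1],q[0]);p=st["tool_pos"]
tx=np.array([np.cos(ya),np.sin(ya)]);ty=np.array([tx[1],-tx[0]]);e=p[:2]-[.5268,.088];print(ya-np.pi/2,e@tx,e@ty,p)
for n in("wrist","scene"):
    a=r.snapshot(n)[:,:,::-1]
    if n=="scene": a=cv2.resize(a[110:230,250:400],None,fx=5,fy=5,interpolation=cv2.INTER_CUBIC)
    cv2.imwrite(f"pics/{n}13.png",a)
for h in(.02,.025,.03):print(h,proj("scene",p+[0,0,h]))
E
```

```text
clock: 15.05
tool_pos: [0.6254, 0.0277, 0.1047]
eef_rot: [0.871, 0.491, -0.0, 0.0]
contact_force: [-0.7, -0.0, 0.2]
opening: 0.002
-0.5434230471830548 -0.0005993187361056284 0.11556115909451252 [0.62540396 0.02773393 0.10471231]
0.02 [343.56394037 166.01761241]
0.025 [343.57310646 164.30835927]
0.03 [343.58231468 162.59125084]
```

View pics/wrist13.png

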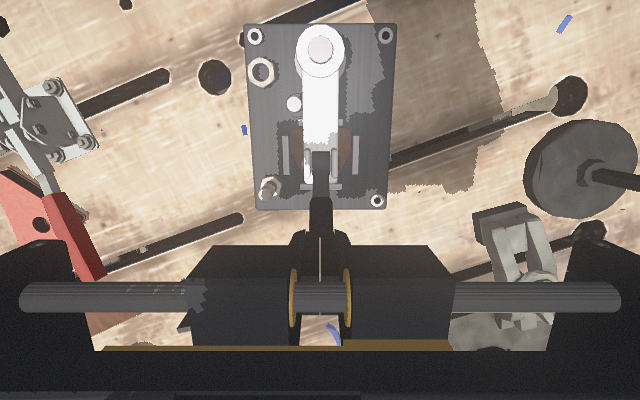

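View pics/scene13.png

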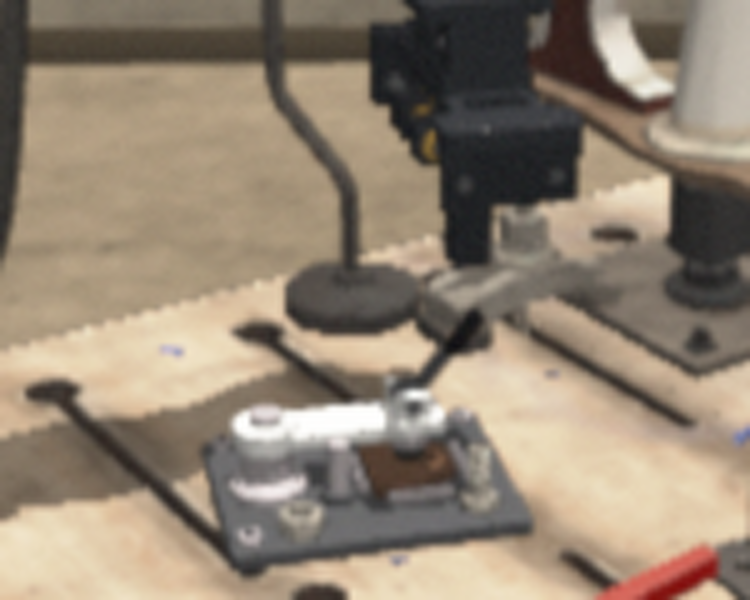

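```bash
python3 -m jog '[[0,0,0.008,0,1],[0,0,0.008,0,1],[0,0.001,0.006,0,1],[0,0.001,0.006,0,1],[0,0.001,0.005,0,1]]'; python3 -m jog '[[0,0.001,0.005,0,1],[0,0.001,0.005,0,1]]';python3 -m jog '[[0,0.001,0.005,0,1],[0,0.001,0.005,0,1]]'
python3 - <<'E'
from h import *
import cv2
a=r.snapshot("scene")[:,:,::-1]
a=cv2.resize(a[110:230,250:400],None,fx=5,fy=5,interpolation=cv2.INTER_CUBIC)
cv2.imwrite("pics/scene14.png",a)
E
```

```text
clock: 15.65
tool_pos: [0.631, 0.0258, 0.0729]
eef_rot: [0.871, 0.492, 0.002, 0.002]
contact_force: [4.2, -3.5, 8.9]
opening: 0.005
clock: 15.85
tool_pos: [0.6345, 0.0239, 0.0639]
eef_rot: [0.871, 0.491, 0.004, 0.003]
contact_force: [3.3, -2.1, 4.6]
opening: 0.008
clock: 16.05
tool_pos: [0.6321, 0.0249, 0.0521]
eef_rot: [0.871, 0.492, 0.0, 0.0]
contact_force: [2.2, -0.3, 1.6]
opening: 0.005
```

View pics/scene14.png

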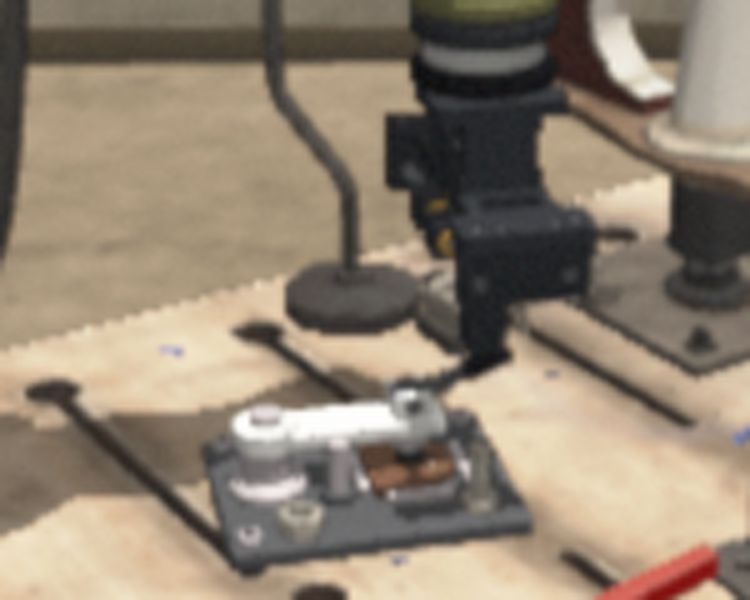

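```bash
python3 -m jog '[[0,0.002,0.004,0,1],[0,0.001,0.004,0,1]]'; python3 -m jog '[[0,0.001,0.003,0,1],[0,0,0.003,0,1]]';python3 -m jog '[[0,0,0.002,0,1],[0,0,0,0,1]]'
```

```text
clock: 16.3
tool_pos: [0.6337, 0.0238, 0.0437]
eef_rot: [0.871, 0.492, -0.0, -0.0]
contact_force: [0.1, -1.1, 3.2]
opening: 0.007
clock: 16.5
tool_pos: [0.6349, 0.0231, 0.0378]
eef_rot: [0.871, 0.492, -0.0, -0.0]
contact_force: [0.6, -1.0, 2.9]
opening: 0.007
clock: 16.7
tool_pos: [0.635, 0.023, 0.0371]
eef_rot: [0.871, 0.492, 0.0, 0.0]
contact_force: [-0.3, -0.9, 9.0]
opening: 0.006
```

```bash
python3 -m jog '[[0,0,0.002,0,1],[0,0,0,0,1]]'; python3 -m jog '[[0,0,0.002,0,1],[0,0,0,0,1],[0,0,0,0,1]]'
python3 - <<'E'
from h import *
import cv2
a=r.snapshot("scene")[:,:,::-1]
a=cv2.resize(a[140:220,280:380],None,fx=7,fy=7,interpolation=cv2.INTER_CUBIC)
cv2.imwrite("pics/scene15.png",a)
E
```

```text
clock: 16.9
tool_pos: [0.6352, 0.023, 0.0366]
eef_rot: [0.871, 0.492, 0.001, 0.0]
contact_force: [-4.1, -0.3, 19.9]
opening: 0.005
clock: 17.2
tool_pos: [0.6354, 0.023, 0.0361]
eef_rot: [0.871, 0.492, 0.001, 0.0]
contact_force: [-6.7, -0.4, 29.7]
opening: 0.003
```

View pics/scene15.png

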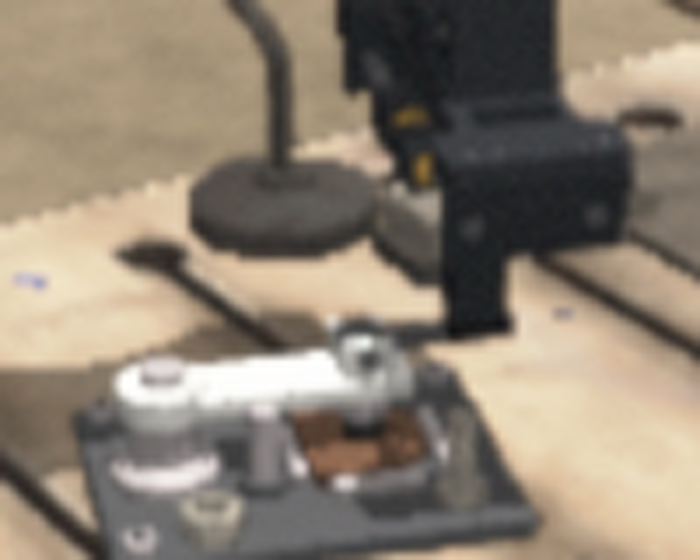

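```bash
python3 -m jog '[[0,0,-0.006,0,1],[0,0,-0.01,0,1],[0,0,-0.02,0,1],[0,0,-0.025,0,1],[0,0,-0.025,0,1],[0,0,-0.025,0,1],[0,0,-0.025,0,1],[0,0,-0.025,0,1],[0.02,0,-0.01,0,1],[0.02,0,0,0,1],[0.02,0,0,0,1],[0.02,0,0,0,1],[0,0,0,0,1]]'
python3 - <<'E'
from h import *
import cv2
print(r.get_state()["contact_force"])
for n in("scene","wrist","top"):
    a=r.snapshot(n)[:,:,::-1];cv2.imwrite(f"pics/{n}16f.png",a)
    if n=="scene": a=cv2.resize(a[150:220,280:370],None,fx=8,fy=8,interpolation=cv2.INTER_CUBIC)
    if n=="top": a=cv2.resize(a[120:225,225:345],None,fx=5,fy=5,interpolation=cv2.INTER_CUBIC)
    cv2.imwrite(f"pics/{n}16.png",a)
E
```

```text
clock: 18.55
tool_pos: [0.6762, 0.0959, 0.2023]
eef_rot: [0.869, 0.494, 0.0, -0.001]
contact_force: [-0.2, 1.1, 0.5]
opening: 0.007
[-0.16342297  1.10474305  0.45306748]
```

View pics/scene16.png

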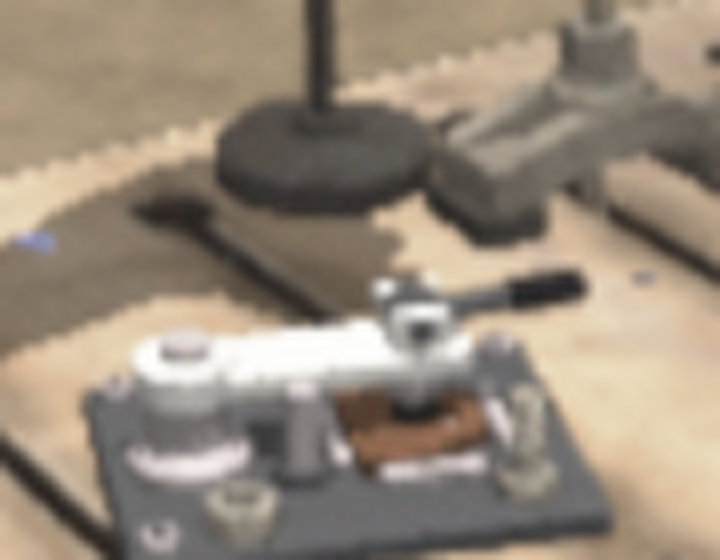

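View pics/wrist16.png

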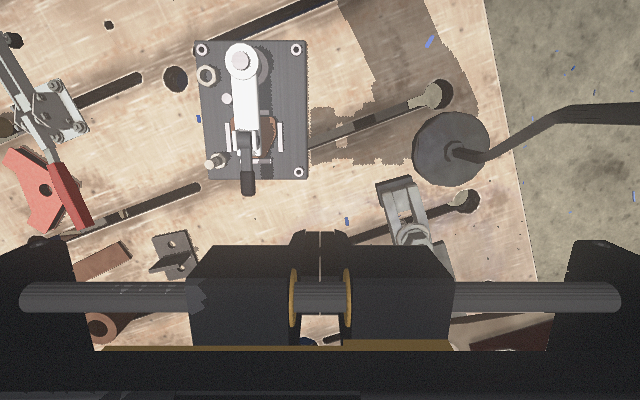

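View pics/top16.png

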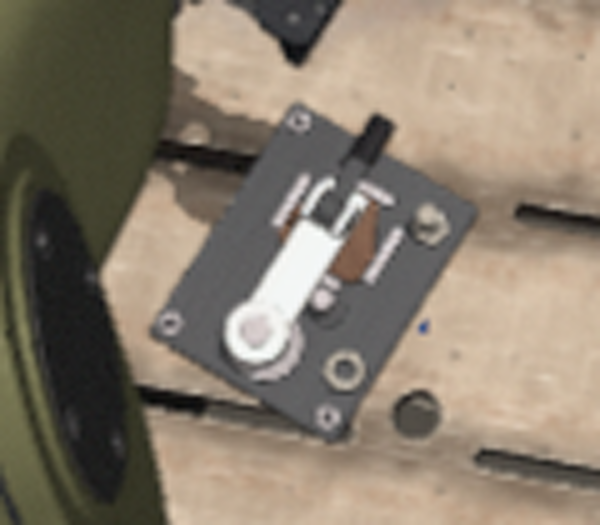

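```bash
python3 - <<'E'
from h import *
import cv2
from scipy.optimize import least_squares
C=r.get_calibration("wrist")
for n in("wrist","scene","top"):
  a=cv2.imread(f"pics/{n}16f.png")
  J=(.5735,.0595,-.537)
  pv=np.array([.5268,.088,0])
  for phi,al,col in((0,1.5,(0,255,0)),(.06,1.35,(0,0,255))):
    u=np.array([np.cos(J[2]+phi),np.sin(J[2]+phi),0]);t=np.array([-u[1],u[0],0]);z=np.array([0,0,1.])
    h=pv+u*.08+z*.06
    L=[h,h+.062*(np.sin(al)*u+np.cos(al)*z)]
    for P in (L,[pv+.052*z+u*.02+t*.014,pv+.052*z+u*.075+t*.014],[pv+.052*z+u*.02-t*.014,pv+.052*z+u*.075-t*.014]):
        cv2.line(a,*[tuple(int(round(v*16)) for v in proj(n,X,C if n=="wrist" else None)) for X in P],col,1,cv2.LINE_AA,4)
  x0,y0={"wrist":(190,30),"scene":(280,140),"top":(250,130)}[n]
  a=a[y0:y0+(170 if n=="wrist" else 90),x0:x0+(130 if n=="wrist" else 90)]
  cv2.imwrite(f"pics/{n}17.png",cv2.resize(a,None,fx=3.5 if n=="wrist" else 6,fy=3.5 if n=="wrist" else 6,interpolation=cv2.INTER_NEAREST))
E
```

```text
(no output)
```

View pics/wrist17.png

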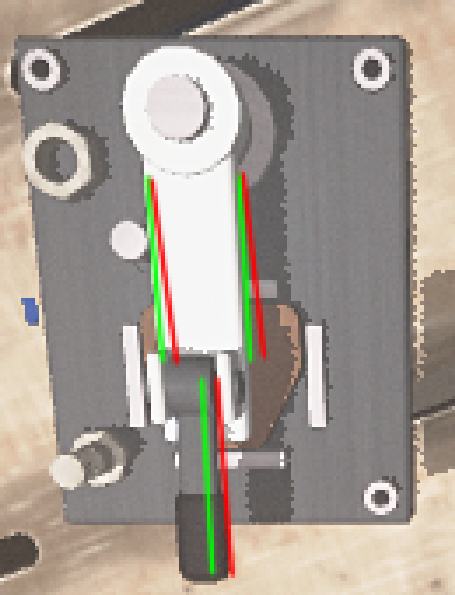

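View pics/scene17.png

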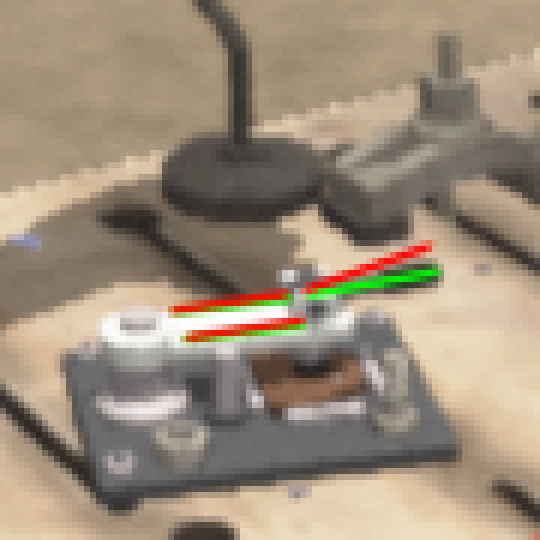

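View pics/top17.png

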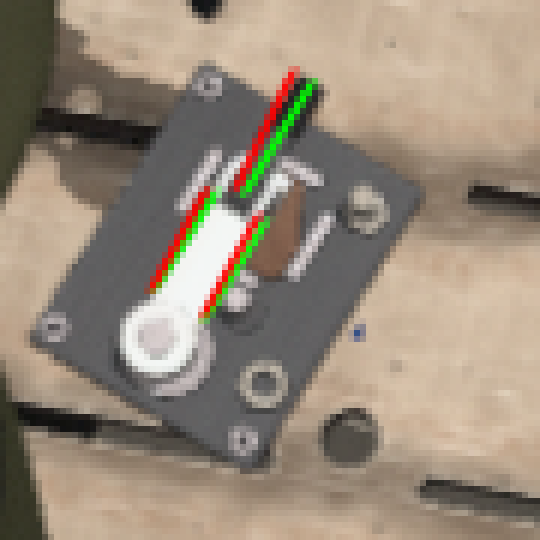

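```bash
python3 -c "
from plant import r
print(r.finish_job(), r.get_state()['clock'])"
```

```text
the job is handed in; nothing more can be done
the job is handed in; nothing more can be done
```

The ear plate is clamped, and the job was handed in at about 19 s of the allowed 45 s. I pushed the strap round with the outside of the closed fingers until it stopped at its pin. Then I pressed the cam lever down from above until it stopped, and lifted the hand clear.

**Last checks:**
- **Strap:** its drawn outline at angle 0 matched the top and scene pictures. In the wrist picture the strap lay a few pixels further toward the pin. While pushing, the tool stopped moving at about 11 N.
- **Lever:** the drawn lever at 1.5 rad matched the scene picture. The last 4 mm of commanded push moved the finger only about 1 mm while the force rose to about 30 N.
- **Foot and surroundings:** the scene picture shows the foot on the plate, with the spare bolt and nut still standing. I did not compare the positions of the other loose things before and after. The hand was clear, with about 1 N residual on the force reading.

**Disagreement:** in the pictures the closed fingertips sat about 27–33 mm higher than the reported tool point. My first swing therefore passed over the strap without moving it. I went back, lowered the hand by that amount, and the second swing worked.

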